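# Pop the touch-latch flap of the tumbling-media locker

## Task

Using only the fingertips, move the plywood slide on top of the locker all the way to the other side by pushing against its thick dark block, then press down on the red dot of the white touch-latch flap it was covering, so that the catch lets go and the spring lifts the flap ajar to air the stones. Let the spring do the opening: do not lift the flap by hand, pick up nothing, and leave the barrel lids, canister, funnel, jar and jasper egg where they are.

Things in the scene. Friction and masses are not known exactly. Their poses are not given: they have to be found in the camera images.
- locker: Fixed grey chest. Origin on the table, under the centre of its working top; own +x points away from the robot, +y to its left. Spans x -90..170, y -175..175 mm. Working top (80 mm high): white flap in the +y half, bare deck in the -y half where the slide parks. Guide lips 98 mm high along y at x = -85 and 85 mm. Rear ledge (x 90..170 mm, 80 mm high) carries a barrel lid and the egg.
- slide (a joint): Plywood slide, 156 (locker x) by 164 mm (locker y), 9 mm thick, top face 93 mm above the table. Value in m: 0 = fully over the flap (centred at locker y = 86 mm), grows towards the locker's -y; 0.170 = end stop, flap quite uncovered. Starts between 0 and 0.06. Drags with about 2 N and stays where it is left.
- push_edge (a point): Middle of the top edge of the face to push, on the dark wooden block fixed on the slide: 126 mm above the table, at locker x = 0, y = 116 mm minus the slide value. The upright face looks to the locker's +y, is 130 mm long (locker x) and 33 mm high above the plywood; push it towards -y. The block is 112 mm deep (locker y), too wide to grip. 52 mm of bare plywood lies in front of the face.
- flap (a joint): White flap 138 x 138 x 8 mm, hinged on its far edge (locker x = 70 mm). Rad: 0 shut and latched, negative pressed in, positive front edge up. Pressing takes about 5 N at the dot; the catch lets go about 5 mm down (-0.045), stop 8 mm down (-0.065). Then the spring makes it follow the withdrawing finger up and holds it ajar near 0.35 (front edge 47 mm higher); it does not latch again.
- dot (a point): Centre of the 28 mm red dot on the upper face of the flap, 18 mm from its front edge: locker x = -50 mm, y = +89 mm, 80 mm above the table when shut; moves with the flap. Covered by the plywood slide at the start.
- barrel_lid_a: Orange rubber barrel lid lying on the table left of the locker, 90 mm across, 30 mm high; origin under its centre. Leave alone.
- barrel_lid_b: Second orange barrel lid, same size, on the locker's rear ledge; origin under its centre. Leave alone.
- canister: Dull silver lidded tin canister, 76 mm across, 113 mm high, standing on the table beside the locker; origin under its centre. Leave alone.
- funnel: Blue plastic funnel standing mouth down on the table beside the locker, 96 mm across, 105 mm high; origin under its centre. Leave alone.
- egg: Rusty-red jasper egg, 45 mm across, 61 mm high, standing upright on a small flat foot on the rear ledge; origin under its foot. Leave alone.
- grit_jar: Lidded grit jar, 68 mm across, 110 mm high, on the table right of the locker; origin under its centre. Leave alone.

How it is judged:
On the way, in this order (a step that is already met when the one before it is completed fails the run):
1. the plywood slide is pushed clear of the flap (value of joint slide above 0.155 m), for 0.1 s.
2. the uncovered flap is pressed in far enough to free its catch (value of joint flap below -0.03 rad and value of joint slide above 0.15 m), for 0.02 s.
At the end, for the whole second after the job is handed in: The slide stands at least 150 mm along its 170 mm travel, the flap rests ajar between 0.22 and 0.5 rad, held by its own spring, and every loose thing is within 25 mm of where it began (value of joint slide above 0.15 m and value of joint flap between 0.22 and 0.5 rad and velocity of joint flap between -0.1 and 0.1 rad/s and distance of each of barrel_lid_a, barrel_lid_b, canister, funnel, egg, grit_jar from where it was at the start of the episode below 0.025 m); the robot touches nothing.
It fails at once if the flap is lifted open by the robot well beyond where its spring holds it (value of joint flap above 0.6 rad).
It fails at once if the flap springs up under the plywood slide (value of joint flap above 0.08 rad and value of joint slide below 0.14 m).
It fails at once if a loose thing is knocked, carried or lifted more than 25 mm (distance of any of barrel_lid_a, barrel_lid_b, canister, funnel, egg, grit_jar from where it was at the start of the episode above 0.025 m).
It also fails if it takes over 45 s, if anything falls off the work surface, if the arm or the gripper's body presses on something with over 40 N, if the wrist force passes 120 N, or if a joint passes its speed limit or range.

## Robot

A 7-joint arm with a two-finger parallel gripper is mounted at the origin on the work surface. World frame = base frame: x ahead of the robot, y to its left, z up, the work surface at z = 0. Lengths are in m, angles in rad, forces in N, time in s.
With the tool pointing down it reaches from about 0.4 to 0.875 m from the base axis. Payload 6.5 kg.
Tool frame: the origin (TCP) lies at the very end of the fingers, on their centre line; the grasp point (between the pads) lies 19 mm behind it; z points along the fingers, y is the line along which they close (so a half turn about z gives the same grasp; the last joint's range is limited). The gripper opens to 88 mm and grips with 3 to 60 N. Pads are 18 mm wide; open, the fingers measure 123 mm over their backs; the gripper's body (75 mm by 187 mm) begins 45 mm behind the grasp point.
Start: joints at [-1.325, 0.536, -0.004, 1.538, 0.003, 1.067, -0.071], TCP at [0.199, 0.619, 0.239] pointing down, gripper open.
Joint ranges: [-2.7, 2.7], [-0.37, 2.16], [-1.27, 1.26], [0.24, 2.4], [-1.31, 4.45], [0.19, 1.91], [-2.76, 2.76]. Speed limits (rad/s): [2.39, 2.39, 3.14, 3.14, 3.14, 3.14, 3.14].

## Interface

Orientations are given as [roll, pitch, yaw] about the fixed x, y, z axes, in that order (R = Rz(yaw) Ry(pitch) Rx(roll)).
In Python, from workcell import robot gives the robot as it stands.
- The arm moves only by the tool apply_moves, never from a script. Its argument "rows" is a list of rows, each a list of 2 entries, a list of its own where there are three numbers: the shift along the tool's x, y, z scaled (see below), then the turn, a rotation vector about the tool's x, y, z scaled (see below). A call has 1 to 10 rows; each row shifts and turns the commanded pose from where the row before left it, along the tool's axes as they then stand; what a row does not reach is not made up. The controller multiplies each number of a shift by 1 m and each number of a turn by 360 degrees. A row lasts 1/12 s, in which the tool goes at most 41.7 mm and 7.16 degrees, less where a joint would pass 70% of its speed; a pose out of reach is approached as far as the arm can. A call with a number of a shift or a turn outside -1 to 1 is refused whole. A call with a gripper value outside its range is refused whole. "gripper" is the closure, from 0 (fully open) to 1 (shut), set as the call begins (left out, the last holds). The fingers move at their own pace and stop on an object; "grip_force" is the grip in N (left out, the last holds). Time passes only in rows, so rows that do not move let the fingers close. It gives the time, the measured TCP pose, the force, the opening and the grip force at its end, in the units of the state.
- robot.get_obs(): the state, without advancing time (a new reading comes with each control period).
- robot.snapshot(name): name is "side" or "top" or "wrist"; returns a dict with "img" (400x640x3 uint8, red, green, blue), "depth" (400x640 float32, m along the optical axis (not along the pixel's ray), 0 where there is no reading), "fx", "fy", "cx", "cy" (pixels), "rvec" (rotation vector, rad) and "tvec" (3), from world to camera coordinates, as OpenCV has them. Camera axes: x right, y down, z forward; pixel columns grow to the right and rows downward; lengths in m; the calibration is good to about 2 mm. The wrist camera is an equidistant fisheye: a pixel r from the principal point sees the ray r / f radians off the axis. A picture is of the moment at which its call begins.
- robot.job_done(): hands the job in; it is judged then, once.
The state is a dict: "t": time; "joint_pos": joint angles; "dq": joint speeds; "joint_torque": joint torques, N m; "ee_pos": TCP position; "eef_rot": TCP orientation; "force": force on the tool from outside, world axes, zero at the start; "moment": the same for the moment, N m; "finger_gap": opening from 0.0 (shut) to 1.0 (fully open); "grasp_force": force on a finger pad.
Only numpy, scipy, OpenCV 4.12 (cv2) and the standard library are available. Lean on these libraries where they do the work, as an engineer would, in place of code of your own. Each camera call takes 0.05 s, during which the arm holds its last target. There are 200 camera calls.

## Working session

There is one attempt and no reset: what is moved stays moved. The work goes in short steps, Python scripts to look and compute and a tool call to move; the robot and the scene stay as the last step left them, time stands still between calls to the robot, and variables do not carry over. Pictures are saved under pics/ and viewed, at most 10 in all, crops included, and the job is handed in when it is done.

Besides the shell and the picture viewer there is one more tool, called after "Request:" as name(argument=value, ...), one argument or row to a line, values as JSON. apply_moves: Moves the arm, as the interface text tells. Shifts and turns lie within -1 to 1; 1 stands for 1 m of shift or 360 degrees of turn. Its arguments: {"type":"object","properties":{"rows":{"type":"array"},"gripper":{"type":"number"},"grip_force":{"type":"number"}},"required":["rows"]}

```bash
mkdir -p pics; cat > h.py <<'E'
import numpy as np,cv2
from workcell import robot
def cloud(s):
    R,_=cv2.Rodrigues(np.array(s["rvec"],float));v,u=np.mgrid[:400,:640];d=s["depth"]
    p=np.stack([(u-s["cx"])/s["fx"]*d,(v-s["cy"])/s["fy"]*d,d],-1)
    return (p-np.array(s["tvec"]).reshape(3))@R
E
python3 - <<'E'
from h import *
o=robot.get_obs();print(o)
for n in("top","side"):
    s=robot.snapshot(n);cv2.imwrite(f"pics/{n}0.png",s["img"][:,:,::-1]);np.save(n+"0.npy",cloud(s).astype(np.float32));np.save(n+"img.npy",s["img"])
    print(n,s["fx"],s["rvec"],s["tvec"])
E
```

```text
{'t': 0.0, 'joint_pos': array([-1.32519439,  0.53718359, -0.00444047,  1.53884665,  0.00262437,
        1.06725021, -0.07118411]), 'dq': array([-0.00060244, -0.00195213, -0.00081146, -0.00036032,  0.00038493,
       -0.00115262, -0.00036002]), 'joint_torque': array([-6.50411348e-04, -5.70991480e+01,  9.90261734e-01, -2.51605725e+01,
       -5.63691230e-02,  1.78609678e-02,  1.54601285e-04]), 'ee_pos': array([0.1992422 , 0.61808906, 0.23783808]), 'eef_rot': array([-3.13991660e+00,  1.43798251e-04,  2.82989197e+00]), 'force': array([ 1.25356673, -0.28733804,  0.56201029]), 'moment': array([ 0.02321696, -0.02164711,  0.03979053]), 'grasp_force': 0.0, 'finger_gap': 0.9986761952309394}
top 446.8789071557358 [ 2.14882407 -2.15512595  0.14099722] [0.07852783 0.59742421 1.30700424]
side 463.0135339807438 [ 2.24094462 -0.77955018  0.354966  ] [-0.39613474  0.37335255  0.82990654]
```

View pics/top0.png

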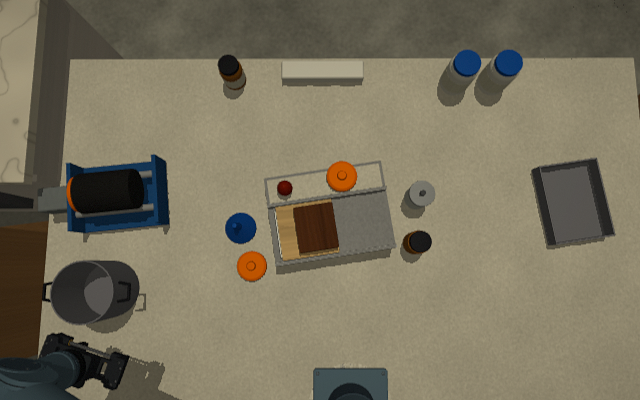

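View pics/side0.png

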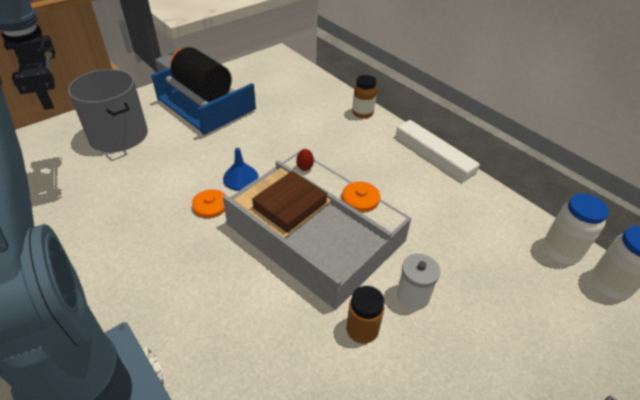

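The top view shows the locker at about px (265–395, 165–270), turned slightly. The dark block is at (293–340, 203–255), with the funnel (240,228) and lid (252,266) to its left. I'll fit the block from depth and check it in a crop.

```bash
python3 - <<'E'
from h import *
P=np.load("top0.npy");I=np.load("topimg.npy")
cv2.imwrite("pics/crop.png",cv2.resize(I[150:285,220:445],None,fx=3.5,fy=3.5,interpolation=2)[:,:,::-1])
z=P[...,2];v,u=np.mgrid[:400,:640]
def rect(m,n):
    q=P[m][:,:2]*1000;r=cv2.minAreaRect(q.astype(np.float32));print(n,m.sum(),np.round(r[0],1),np.round(r[1],1),round(r[2],2),"z",np.median(P[m][:,2]).round(4));return r
reg=(u>262)&(u<402)&(v>155)&(v<275)
blk=reg&(z>.115)&(z<.14)&(u>285)&(v>195);rb=rect(blk,"block");print(np.round(cv2.boxPoints(rb)))
ck=reg&(z>.06)&(z<.15)
r=rect(ck,"locker");print(np.round(cv2.boxPoints(r)))
rect(reg&(z>.093)&(z<.103)&(v>190),"lip")
for n,(a,b,c,d) in dict(egg=(275,294,178,197),lidb=(325,360,158,193),fun=(222,258,212,245),lida=(235,268,250,283),can=(405,436,178,212),jar=(402,434,229,256)).items():
    m=(u>a)&(u<b)&(v>c)&(v<d)&(z>(.09 if n in("egg","lidb") else .012));rect(m,n)
E
```

```text
block 1842 [512.2  97. ] [130.1 111.8] 8.67 z 0.125
[[439. 142.]
 [456.  32.]
 [585.  52.]
 [568. 162.]]
locker 10711 [564.1  59.9] [271.7 350.5] 8.71 z 0.0829
[[ 403.  213.]
 [ 456. -134.]
 [ 725.  -93.]
 [ 672.  254.]]
lip 1228 [530.2  55.1] [202.9 348.7] 8.69 z 0.0959
egg 191 [537.6 128. ] [255.6  42.7] 33.8 z 0.1287
lidb 754 [561.6  21.5] [ 97.  287.4] 88.13 z 0.0988
fun 646 [462. 232.] [313.8  87.5] 59.35 z 0.0307
lida 684 [402.7 204.9] [260.4  86.5] 89.95 z 0.019
can 651 [540.1 -75. ] [ 73.4 377.3] 27.85 z 0.0993
jar 546 [462.9 -76.1] [ 65.9 306.8] 3.9 z 0.1079
```

View pics/crop.png

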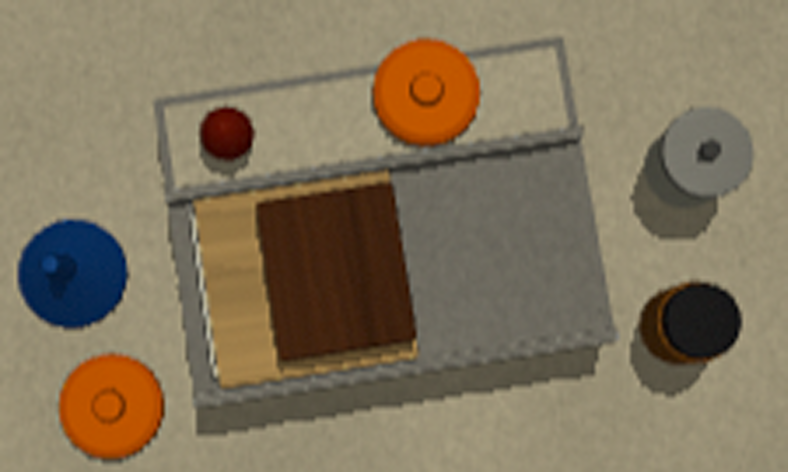

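Fitted values:
- Locker yaw is 8.7° and its origin is about (0.519, 0.053).
- The slide starts at about 0.0155.
- The dot is at about (0.456, 0.133).

I'll shut the fingers and turn so that tool y is locker +x and tool x is locker +y.

Request:
apply_moves(
  rows=[
    [[0,0,0],[0,0,0.0196]],
    [[0,0,0],[0,0,0.0196]],
    [[0,0,0],[0,0,0.0196]],
    [[0,0,0],[0,0,0.0196]],
    [[0,0,0],[0,0,0.0196]],
    [[0,0,0],[0,0,0.0196]],
    [[0,0,0],[0,0,0.0196]],
    [[0,0,0],[0,0,0.0196]],
    [[0,0,0],[0,0,0.0196]],
    [[0,0,0],[0,0,0]],
  ],
  gripper=1,
  grip_force=10,
)

```text
t: 0.93
ee_pos: [0.1991, 0.6184, 0.2382]
eef_rot: [-3.141, 0.001, 1.717]
force: [0.6, 0.6, 0.6]
finger_gap: 0.267
grasp_force: 0.0
```

Request:
apply_moves(
  rows=[
    [[-0.032,0.0154,0],[0,0,0]],
    [[-0.032,0.0154,0],[0,0,0]],
    [[-0.032,0.0154,0],[0,0,0]],
    [[-0.032,0.0154,0],[0,0,0]],
    [[-0.032,0.0154,0],[0,0,0]],
    [[-0.032,0.0154,0],[0,0,0]],
    [[-0.032,0.0154,0],[0,0,0]],
    [[-0.032,0.0154,0],[0,0,0]],
    [[-0.032,0.0154,0],[0,0,0]],
    [[-0.032,0.0154,0],[0,0,0]],
  ],
)

```text
t: 1.77
ee_pos: [0.4002, 0.3238, 0.2387]
eef_rot: [-3.142, 0.0, 1.726]
force: [1.1, -0.9, -0.9]
finger_gap: 0.002
grasp_force: 0.0
```

```bash
cat >> h.py <<'E'
def loc():
    o=robot.get_obs();a=np.radians(8.69);d=o["ee_pos"]-[.5189,.053,0];c,s=np.cos(a),np.sin(a)
    print("t %.2f locker xyz"%o["t"],np.round([c*d[0]+s*d[1],-s*d[0]+c*d[1],d[2]],4),"rpy",np.round(np.degrees(o["eef_rot"]),2),"F",np.round(o["force"],1),"gap",round(o["finger_gap"],3))
E
python3 -c "
from h import *
loc()"
```

```text
t 1.77 locker xyz [-0.0764  0.2856  0.2387] rpy [-180.     0.    98.9] F [ 1.1 -0.9 -0.9] gap 0.002
```

Request:
apply_moves(
  rows=[
    [[-0.032,0.0152,0],[0,0,0]],
    [[-0.032,0.0152,0],[0,0,0]],
    [[-0.032,0.0152,0],[0,0,0]],
    [[-0.032,0.0152,0],[0,0,0]],
    [[-0.03,0.0152,0],[0,0,0]],
    [[0,0,0.03],[0,0,0]],
    [[0,0,0.03],[0,0,0]],
    [[0,0,0.02],[0,0,0]],
    [[0,0,0],[0,0,0]],
    [[0,0,0],[0,0,0]],
  ],
)

```text
t: 2.6
ee_pos: [0.4979, 0.1803, 0.1583]
eef_rot: [-3.139, 0.001, 1.724]
force: [0.6, -0.7, -0.3]
finger_gap: 0.004
grasp_force: 0.0
```

```bash
python3 -c "
from h import *
loc()
s=robot.snapshot('side');i=s['img'][130:330,180:460];cv2.imwrite('pics/s1.png',cv2.resize(i,None,fx=2.5,fy=2.5)[:,:,::-1])"
```

```text
t 2.60 locker xyz [-0.0015  0.129   0.1583] rpy [-1.7988e+02  5.0000e-02  9.8780e+01] F [ 0.6 -0.7 -0.3] gap 0.004
```

View pics/s1.png

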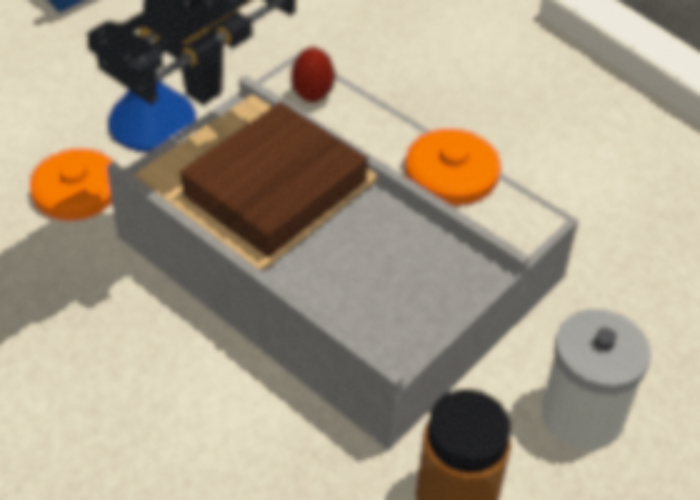

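The fingertips (about 205,80 in the crop) hang above the bare plywood, clear of the block face. I'll descend and push.

Request:
apply_moves(
  rows=[
    [[0,0,0.02],[0,0,0]],
    [[0,0,0.02],[0,0,0]],
    [[0,0,0.013],[0,0,0]],
    [[0,0,0],[0,0,0]],
    [[-0.01,0,0],[0,0,0]],
    [[-0.01,0,0],[0,0,0]],
    [[-0.01,0,0],[0,0,0]],
    [[-0.012,0,0],[0,0,0]],
    [[-0.012,0,0],[0,0,0]],
    [[-0.012,0,0],[0,0,0]],
  ],
)

```text
t: 3.48
ee_pos: [0.5096, 0.1142, 0.1066]
eef_rot: [3.139, -0.0, 1.721]
force: [1.6, 4.0, 1.4]
finger_gap: 0.007
grasp_force: 1.4
```

Request:
apply_moves(
  rows=[
    [[-0.012,0,0],[0,0,0]],
    [[-0.012,0,0],[0,0,0]],
    [[-0.012,0,0],[0,0,0]],
    [[-0.012,0,0],[0,0,0]],
    [[-0.012,0,0],[0,0,0]],
    [[-0.012,0,0],[0,0,0]],
    [[-0.01,0,0],[0,0,0]],
    [[-0.008,0,0],[0,0,0]],
    [[0,0,0],[0,0,0]],
    [[0,0,0],[0,0,0]],
  ],
)

```text
t: 4.32
ee_pos: [0.5211, 0.0252, 0.1054]
eef_rot: [-3.14, 0.001, 1.72]
force: [0.5, 0.9, 0.6]
finger_gap: 0.006
grasp_force: 0.0
```

```bash
python3 -c "
from h import *
loc()
s=robot.snapshot('side');i=s['img'][130:330,180:460];cv2.imwrite('pics/s2.png',cv2.resize(i,None,fx=2.5,fy=2.5)[:,:,::-1])"
```

```text
t 4.32 locker xyz [-0.002  -0.0278  0.1054] rpy [-1.7989e+02  3.0000e-02  9.8550e+01] F [0.5 0.9 0.6] gap 0.006
```

View pics/s2.png

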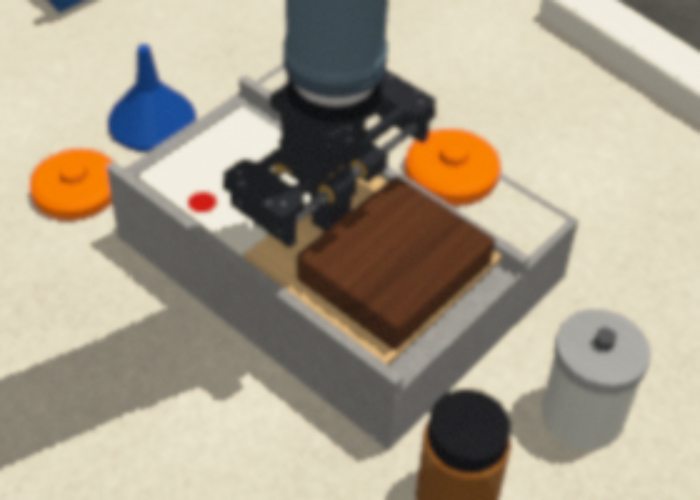

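The slide is most of the way over and the red dot is uncovered at (203,202). I'll push slowly towards the end stop.

Request:
apply_moves(
  rows=[
    [[-0.005,0,0],[0,0,0]],
    [[-0.004,0,0],[0,0,0]],
    [[-0.003,0,0],[0,0,0]],
    [[-0.003,0,0],[0,0,0]],
    [[0,0,0],[0,0,0]],
    [[0,0,0],[0,0,0]],
  ],
)

```text
t: 4.87
ee_pos: [0.524, 0.0113, 0.1056]
eef_rot: [-3.141, 0.0, 1.721]
force: [-2.2, 0.6, -0.1]
finger_gap: 0.002
grasp_force: 0.6
```

```bash
python3 -c "
from h import *
loc()
P=cloud(robot.snapshot('side'));z=P[...,2];a=np.radians(8.69);x,y=P[...,0]-.5189,P[...,1]-.053
lx=np.cos(a)*x+np.sin(a)*y;ly=-np.sin(a)*x+np.cos(a)*y
m=(abs(z-.126)<.006)&(lx>-.06)&(lx<.06)&(ly<-.03)&(ly>-.2)
print('block y range',np.percentile(ly[m],[0.5,2,98,99.5]))"
```

```text
t 4.87 locker xyz [-0.0013 -0.042   0.1056] rpy [-1.7997e+02  1.0000e-02  9.8620e+01] F [-2.2  0.6 -0.1] gap 0.002
block y range [-0.16491853 -0.16419007 -0.053515   -0.04508456]
```

The block's far edge puts the slide at about 0.168. One small nudge more, then I'll back off, rise and go over the dot.

Request:
apply_moves(
  rows=[
    [[-0.002,0,0],[0,0,0]],
    [[-0.001,0,0],[0,0,0]],
    [[0,0,0],[0,0,0]],
    [[0.01,0,0],[0,0,0]],
    [[0.01,0,-0.01],[0,0,0]],
    [[0.02,0,-0.02],[0,0,0]],
    [[0.03,-0.016,0],[0,0,0]],
    [[0.03,-0.016,0],[0,0,0]],
    [[0.03,-0.016,0],[0,0,0]],
    [[0.004,0,0],[0,0,0]],
  ],
)

```text
t: 5.75
ee_pos: [0.4536, 0.1387, 0.1356]
eef_rot: [-3.14, -0.002, 1.728]
force: [0.5, -0.7, 0.3]
finger_gap: 0.008
grasp_force: 0.0
```

Request:
apply_moves(
  rows=[
    [[0,0,0],[0,0,0]],
    [[0,0,0],[0,0,0]],
  ],
)

```text
t: 5.92
ee_pos: [0.458, 0.1335, 0.1361]
eef_rot: [3.14, 0.001, 1.722]
force: [0.8, 0.1, -1.5]
finger_gap: 0.007
grasp_force: 0.0
```

```bash
python3 -c "
from h import *
loc()
s=robot.snapshot('top');P=cloud(s);z=P[...,2];a=np.radians(8.69);x,y=P[...,0]-.5189,P[...,1]-.053
lx=np.cos(a)*x+np.sin(a)*y;ly=-np.sin(a)*x+np.cos(a)*y
m=(abs(z-.126)<.006)&(lx>-.06)&(lx<.06)&(ly<-.03)&(ly>-.2)
print('block y',np.percentile(ly[m],[0.5,2,98,99.5]))
s=robot.snapshot('side');P=cloud(s);x,y=P[...,0]-.5189,P[...,1]-.053
lx=np.cos(a)*x+np.sin(a)*y;ly=-np.sin(a)*x+np.cos(a)*y
i=s['img'].astype(int);m=(i[...,0]>120)&(i[...,1]<50)&(i[...,2]<50)&(lx>-.08)&(lx<.08)
print('dot',m.sum(),lx[m].mean(),ly[m].mean(),P[m][:,2].mean())
i=s['img'][130:330,180:460];cv2.imwrite('pics/s3.png',cv2.resize(i,None,fx=2.5,fy=2.5)[:,:,::-1])"
```

```text
t 5.92 locker xyz [-0.048   0.0888  0.1361] rpy [1.7991e+02 3.0000e-02 9.8650e+01] F [ 0.8  0.1 -1.5] gap 0.007
block y [-0.16506607 -0.16313651 -0.05556568 -0.05414495]
dot 24 -0.04413014329927937 0.09309215441398595 0.08284333316819227
```

View pics/s3.png

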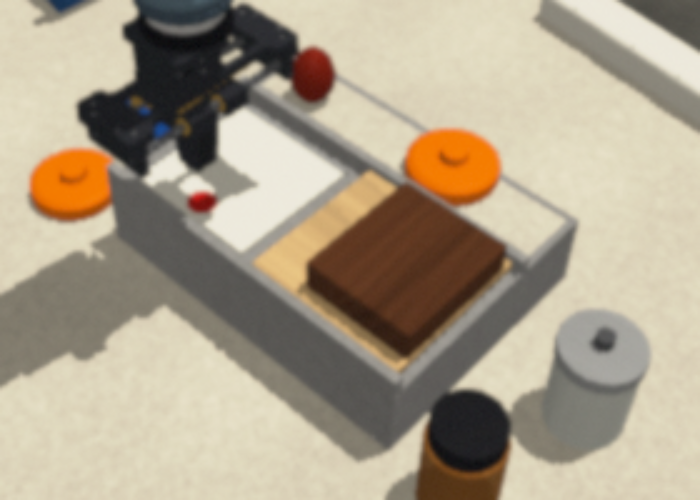

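The slide is parked at about 0.170 and the fingertips hang over the dot, at locker (-48, 89) mm. I'll press down.

Request:
apply_moves(
  rows=[
    [[0,-0.002,0.02],[0,0,0]],
    [[0,0,0.02],[0,0,0]],
    [[0,0,0.01],[0,0,0]],
    [[0,0,0.004],[0,0,0]],
    [[0,0,0.003],[0,0,0]],
    [[0,0,0.003],[0,0,0]],
    [[0,0,0.002],[0,0,0]],
    [[0,0,0],[0,0,0]],
    [[0,0,0],[0,0,0]],
  ],
)

```text
t: 6.77
ee_pos: [0.4547, 0.132, 0.0743]
eef_rot: [-3.14, 0.001, 1.72]
force: [-4.2, -3.3, 5.4]
finger_gap: 0.009
grasp_force: 2.7
```

Request:
apply_moves(
  rows=[
    [[0,0,0.0015],[0,0,0]],
    [[0,0,0],[0,0,0]],
    [[0,0,-0.006],[0,0,0]],
    [[0,0,-0.008],[0,0,0]],
    [[0,0,-0.008],[0,0,0]],
    [[0,0,-0.008],[0,0,0]],
    [[0,0,-0.008],[0,0,0]],
    [[0,0,-0.008],[0,0,0]],
    [[0,0,-0.01],[0,0,0]],
    [[0,0,-0.01],[0,0,0]],
  ],
)

```text
t: 7.6
ee_pos: [0.4547, 0.1337, 0.1391]
eef_rot: [-3.141, -0.0, 1.722]
force: [0.2, 0.6, 0.7]
finger_gap: 0.002
grasp_force: 0.0
```

Request:
apply_moves(
  rows=[
    [[0,0,-0.02],[0,0,0]],
    [[0,0,-0.03],[0,0,0]],
    [[0,0,-0.03],[0,0,0]],
    [[0,0,-0.03],[0,0,0]],
    [[0,0,-0.02],[0,0,0]],
    [[0,0,0],[0,0,0]],
    [[0,0,0],[0,0,0]],
    [[0,0,0],[0,0,0]],
    [[0,0,0],[0,0,0]],
    [[0,0,0],[0,0,0]],
  ],
)

```text
t: 8.43
ee_pos: [0.4543, 0.1333, 0.2671]
eef_rot: [-3.139, 0.001, 1.721]
force: [-0.2, -0.2, -0.4]
finger_gap: 0.006
grasp_force: 0.0
```

```bash
python3 -c "
from h import *
loc()
s=robot.snapshot('side');P=cloud(s);x,y=P[...,0]-.5189,P[...,1]-.053;a=np.radians(8.69)
lx=np.cos(a)*x+np.sin(a)*y;ly=-np.sin(a)*x+np.cos(a)*y;z=P[...,2]
m=(ly>.04)&(ly<.14)&(lx>-.06)&(lx<.06)&(z<.14)&(z>.06)
k=np.polyfit(lx[m],z[m],1);print('flap angle',-np.arctan(k[0]),m.sum())
i=s['img'][130:330,180:460];cv2.imwrite('pics/s4.png',cv2.resize(i,None,fx=2.5,fy=2.5)[:,:,::-1])"
```

```text
t 8.43 locker xyz [-0.0517  0.0891  0.2671] rpy [-1.7987e+02  5.0000e-02  9.8630e+01] F [-0.2 -0.2 -0.4] gap 0.006
flap angle 0.3314023303722751 1223
```

View pics/s4.png

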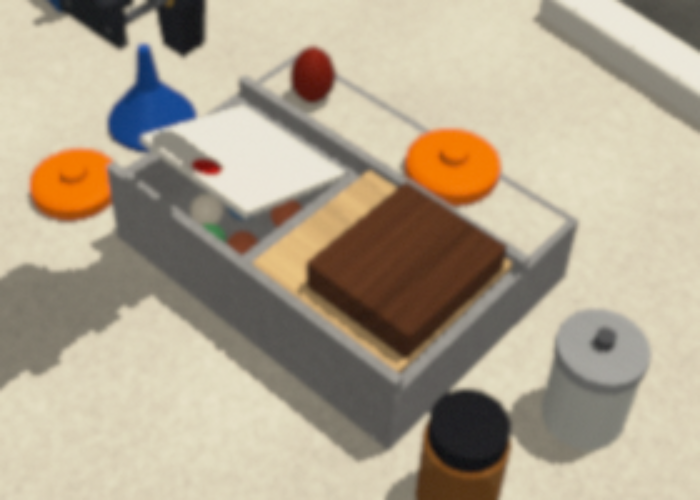

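The flap stands ajar at about 0.33 rad with the stones visible. The slide is parked, the other things are unmoved, and the arm is clear.

```bash
python3 -c "
from workcell import robot
print(robot.job_done())"
```

```text
the job is handed in; nothing more can be done
None
```

I pushed the slide to its end stop (about 0.170 m) and pressed the red dot; the spring now holds the flap ajar at about 0.33 rad, nothing else looks disturbed, and the job is handed in (no verdict was returned).

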